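# Calibrate the solar-panel tester with its reference cell

## Robot

A 6-joint arm with a two-finger parallel gripper is mounted at the origin on the work surface. World frame = base frame: x ahead of the robot, y to its left, z up, the work surface at z = 0. Lengths are in m, angles in rad, forces in N, time in s.
With the tool pointing down it reaches from about 0.3 to 0.825 m from the base axis. Payload 5.4 kg.
Tool frame: the origin (TCP) lies at the very end of the fingers, on their centre line; the grasp point (between the pads) lies 19 mm behind it; z points along the fingers, x is the direction in which the jaws open and shut, and the axes are right-handed (so a half turn about z gives the same grasp; the last joint's range is limited). The gripper opens to 92 mm and grips with 3 to 60 N. Pads are 20 mm wide; open, the fingers measure 128 mm over their backs; the gripper's body (75 mm by 189 mm) begins 69 mm behind the grasp point.
Start: joints at [-1.541, 0.158, 1.597, -0, 1.386, -0.21], TCP at [0.137, -0.559, 0.215] pointing down, gripper open.
Joint ranges: [-2.91, 2.91], [-0.94, 2.29], [0.18, 2.7], [-1.29, 4.43], [0.17, 2.64], [-3, 3]. Speed limits (rad/s): [2.57, 2.57, 3.14, 3.14, 3.14, 3.14].

## Interface

Orientations are given as a rotation vector (axis times angle).
In Python, from workcell import bot gives the robot as it stands. Calls block until the motion is done:
- bot.goto(position, orientation): joint-space move of the TCP to a pose.
- bot.line_to(position, rot=None, max_speed=0.15): straight line of the TCP; rot=None keeps the orientation; max_speed is the mean speed in m/s.
- bot.set_joints(angles): joint-space move.
- bot.set_gripper(opening, newtons=None): opening from 0.0 (shut) to 1.0 (fully open); newtons is the grip in N (None keeps the last); returns when the fingers have stopped.
- bot.hold(seconds).
- bot.inverse_kinematics(position, orientation): joint angles nearest the present ones, or None.
- bot.read_camera(name): name is "scene" or "top" or "wrist"; returns a dict with "pixels" (420x560x3 uint8, blue, green, red), "fx", "fy", "cx", "cy" (pixels), "R" (3x3) and "t" (3): a world point X has camera coordinates R X + t. Camera axes: x right, y down, z forward; pixel columns grow to the right and rows downward; lengths in m; the calibration is good to about 2 mm. A picture is of the moment at which its call begins. There is no depth.
A pose or a line that the arm cannot do raises bot.MotionError and nothing moves.
- bot.job_done(): hands the job in, once; it reports no verdict.
Readings, each from a call of its own:
- bot.current_clock(): time.
- bot.current_joints(): joint angles.
- bot.current_joint_vel(): joint speeds.
- bot.current_effort(): joint torques, N m.
- bot.current_ee_pos(): TCP position.
- bot.current_tool_rot(): TCP orientation.
- bot.current_contact_force(): force on the tool from outside, world axes, zero at the start.
- bot.current_ft_torque(): the same for the moment, N m.
- bot.current_opening(): opening from 0.0 (shut) to 1.0 (fully open).
Only numpy, scipy, OpenCV 4.12 (cv2) and the standard library are available. Lean on these libraries where they do the work, as an engineer would, in place of code of your own. Each camera call takes 0.05 s, during which the arm holds its last target.

## Task

Calibrate the panel tester against its reference cell: lay the small framed reference cell flat on the tester's stage plate, centred between the six stop pins, and let go of it. Then draw the slim stylus out of the tool block, reach its tip down through the round hole in the tester's top panel and hold the recessed calibration button all the way down; finish like that, with the stylus still in the grip and the button still held down. Never press the button without the cell in place, and leave the other tools in the block and the lantern, cup, funnel and jar where they stand.

Things in the scene. Friction and masses are not known exactly. Their poses are not given: they have to be found in the camera images.
- ref_center (a point): centre of the reference cell, a flat oblong aluminium housing 76 mm long (its x), 50 mm wide (its y) and 20 mm high (z, up), with a dark glazed solar cell in its top; 140 g; this point lies 10 mm above its underside. It starts flat on the bench on the robot's left (+y). Grip it across its 50 mm width. It may lie either way round (turned by half a turn) on the stage.
- tester: panel tester, a fixed grey bench instrument 170 mm (x, away from the robot) by 250 mm (y) and 50 mm high, turned by up to 0.25 rad; origin at the centre of its underside. On its left half (+y) a dark stage plate 130 x 104 mm, on its right half the control panel with display (far), keys, and near the front a knob and the round hole.
- stage_center (a point): centre of the upper face of the tester's stage plate, 55 mm above the bench. x runs the long way of the seat, z up. Six upright stop pins (8 mm thick, 13 mm high, tapered over the upper 5 mm) bound the seat: four at x = +-30, y = +-31.5 mm, two at x = +-44.5, y = 0. The cell fits between them, long way along x, with 2.5 mm of play on each side; the middles of the long sides are free for fingers.
- stylus_grip (a point): middle of the handle of the stylus, on its axis (z, up), 86 mm above the tip. A slim upright metal tool, 120 mm long, 60 g: handle 14 mm in diameter, from 34 mm below to 34 mm above this point; below it a flange 18 mm across and 4 mm thick, then a steel shank 6 mm in diameter and 48 mm long. It stands in one of the three holes of the tool block, its flange on the block's top.
- stylus_tip (a point): flat lower end of the stylus's shank, on the axis.
- block: fixed wooden tool block 150 mm long (its x), 56 mm wide (its y), 58 mm high, on the robot's right (-y) side; origin at the centre of its underside. Three holes 9 mm in diameter, 53 mm deep, at x = -45, 0 and +45 mm, y = 0, each with one tool standing upright in it; which tool is in which hole varies. Neighbouring tools are 45 mm apart along x, so grip with the fingers at +y and -y of the tool.
- cal_hole (a point): centre of the mouth of the round hole in the tester's top panel (50 mm above the bench), on the near side of the right half. The hole is upright, 14 mm in diameter, its edge countersunk to 20 mm; the top of the calibration button lies 16 mm below the mouth, at the bottom of the hole. Same axes as the tester. The knob beside it, 51 mm to its left, stands 13 mm above the panel.
- cal_button (a joint): travel of the recessed calibration button, a white cap 12 mm in diameter: 0 at rest, 0.005 m fully down. It springs back; it takes about 1.5 N to start it and 4.7 N to hold it fully down.
- screwdriver: screwdriver with a thick black handle (26 mm in diameter, up to 118 mm above its origin), standing in another hole of the block; origin at the tip. Leave it there.
- nut_driver: nut driver with a grey T-handle (64 mm across along its y, 16 mm thick, up to 93 mm above its origin), standing in another hole of the block; origin at the tip. Leave it there.
- lantern: upright orange camping lantern, 112 mm in diameter at the foot, 195 mm high; origin at the centre of its foot. Leave it there.
- cup: white ceramic cup with a handle, 80 mm in diameter, 85 mm high; origin at the centre of its foot. Leave it there.
- funnel: green plastic funnel standing on its mouth, 104 mm in diameter, 115 mm high; origin at the centre of its mouth. Leave it there.
- jar: glass jar with a metal cap, 64 mm in diameter, 85 mm high; origin at the centre of its foot. Leave it there.
Not all that is in view belongs to the job. What is shaped like the part that bears ref_center but red or turquoise is not meant.

How it is judged:
By the outcome, as a careful person would: the job done as asked, in the order asked, and still so for the second after the job is handed in, while the arm keeps its last pose, push and grip.
It also fails if it takes over 72 s, if anything falls off the work surface, if the arm or the gripper's body presses on something with over 40 N, if the wrist force passes 120 N, or if a joint passes its speed limit or range.

## Working session

There is one attempt and no reset: what is moved stays moved. The work goes in short steps, each a Python script; the robot and the scene stay as the last script left them, time stands still between calls to the robot, and variables do not carry over. Pictures are saved under pics/ and viewed, and the job is handed in when it is done.

```bash
ls; mkdir -p pics; python3 - <<'E'
from workcell import bot
import cv2,numpy as np,pickle
d={}
for n in ["scene","top","wrist"]:
    c=bot.read_camera(n); d[n]=c
    cv2.imwrite(f"pics/a_{n}.png",c["pixels"])
    print(n,c["fx"],c["cx"],c["cy"],np.round(c["R"],3).tolist(),np.round(c["t"],3))
    print(-np.array(c["R"]).T@c["t"])
pickle.dump(d,open("a.pkl","wb"))
print(bot.current_clock(),bot.current_tool_rot(),bot.current_contact_force())
E
```

```text
pics
scene 541.0323289899251 278.0326470151034 206.13278625083282 [[0.019, 1.0, -0.009], [0.787, -0.02, -0.617], [-0.617, 0.005, -0.787]] [-0.029 -0.333  1.977]
[1.48224731 0.01253983 1.35055211]
top 395.8603635350636 279.0350495754862 209.01063277620503 [[-0.003, -1.0, 0.029], [-0.999, 0.002, -0.05], [0.05, -0.03, -0.998]] [-0.006  0.51   1.255]
[0.44660304 0.03010959 1.27838865]
wrist 340.3259401136855 280.4211433719477 206.5479047776013 [[0.237, -0.971, -0.003], [-0.934, -0.229, 0.274], [-0.267, -0.063, -0.962]] [-0.573 -0.032  0.39 ]
[ 0.21008088 -0.53937884  0.38255653]
0.15 [-2.47032013e+00  1.93912173e+00  1.43868386e-03] [-0.41815426 -0.24931267  0.89739883]
```

View pics/a_top.png

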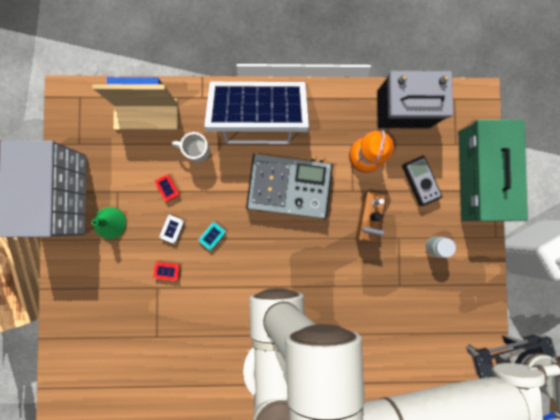

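View pics/a_scene.png

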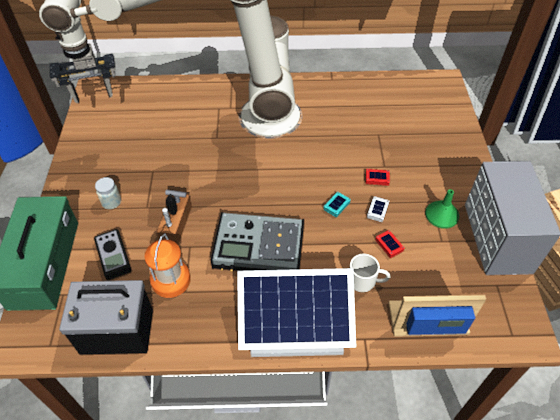

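View pics/a_wrist.png

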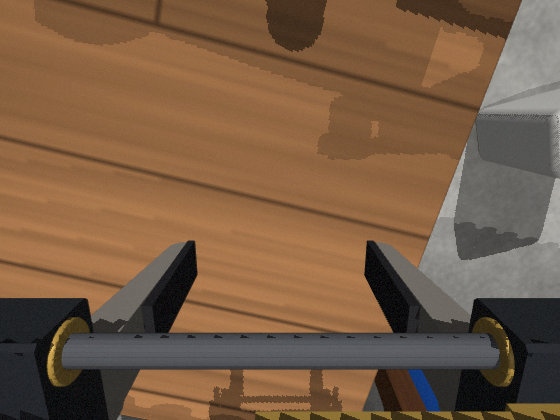

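The top view shows the silver cell at about (172,229), with the two red ones and the turquoise one as decoys. The tester is near (290,186) and the block near (374,218). I'll enlarge these.

```bash
python3 - <<'E'
import cv2,pickle,numpy as np
d=pickle.load(open("a.pkl","rb"))
p=d["top"]["pixels"]
a=cv2.resize(p[140:230,240:400],None,fx=5,fy=5,interpolation=cv2.INTER_CUBIC)
cv2.imwrite("pics/b_top.png",a)
a=cv2.resize(p[160:290,140:240],None,fx=4.5,fy=4.5,interpolation=cv2.INTER_CUBIC)
cv2.imwrite("pics/b_cell.png",a)
q=d["scene"]["pixels"]
cv2.imwrite("pics/b_scene.png",cv2.resize(q[170:290,140:310],None,fx=4.7,fy=4.7,interpolation=cv2.INTER_CUBIC))
E
```

```text
(no output)
```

View pics/b_top.png

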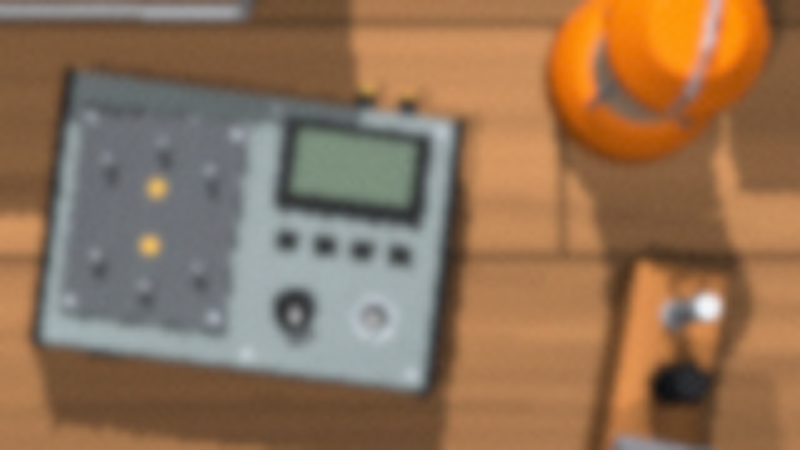

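View pics/b_cell.png

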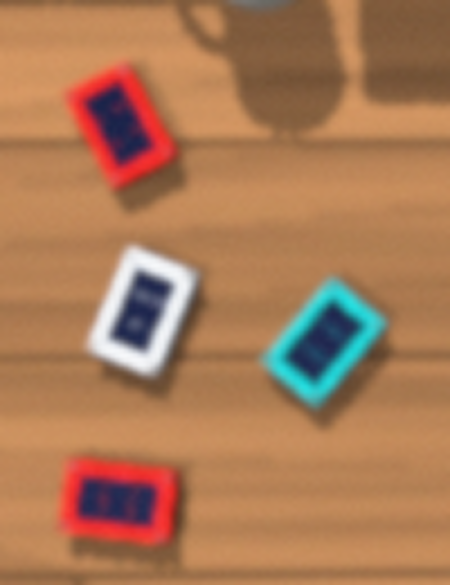

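View pics/b_scene.png

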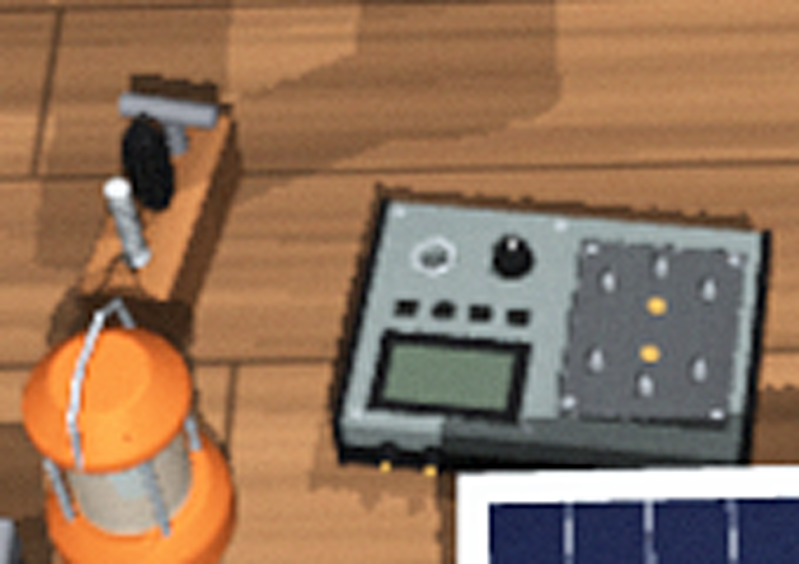

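```bash
cat > h.py <<'E'
import numpy as np,cv2,pickle
from scipy.spatial.transform import Rotation as Ro
def ray(c,u,v,z):
    R=np.array(c["R"]);t=np.array(c["t"]);o=-R.T@t
    d=R.T@np.array([(u-c["cx"])/c["fx"],(v-c["cy"])/c["fy"],1.])
    return (o+d*(z-o[2])/d[2])
def proj(c,X):
    p=np.array(c["R"])@X+np.array(c["t"]); return np.array([c["fx"]*p[0]/p[2]+c["cx"],c["fy"]*p[1]/p[2]+c["cy"]])
def tri(c1,p1,c2,p2):
    A=[];b=[]
    for c,(u,v) in((c1,p1),(c2,p2)):
        R=np.array(c["R"]);t=np.array(c["t"]);o=-R.T@t
        d=R.T@np.array([(u-c["cx"])/c["fx"],(v-c["cy"])/c["fy"],1.]);d/=np.linalg.norm(d)
        P=np.eye(3)-np.outer(d,d);A.append(P);b.append(P@o)
    X=np.linalg.lstsq(np.vstack(A),np.hstack(b),rcond=None); return X[0]
def down(yaw): # tool x at angle yaw in world, z down
    x=np.array([np.cos(yaw),np.sin(yaw),0]);z=np.array([0,0,-1.]);y=np.cross(z,x)
    return Ro.from_matrix(np.c_[x,y,z]).as_rotvec()
E
python3 - <<'E'
from h import *
d=pickle.load(open("a.pkl","rb"));T=d["top"];S=d["scene"]
f=lambda x,y:(240+x/5,140+y/5)
for n,q in dict(tl=(110,168),t=(163,152),tr=(212,180),bl=(97,265),b=(145,292),br=(198,275)).items(): print(n,ray(T,*f(*q),.066))
print("hole top",ray(T,*f(374,318),.05))
g=lambda x,y:(140+x/4.7,170+y/4.7)
print("hole scene",ray(S,*g(433,256),.05))
for n,q in dict(tl=(645,385),tr=(595,360)).items(): print(n,ray(S,*g(*q),.066))
print("cell top",ray(T,140+143/4.5,160+311/4.5,.02))
print("stylus top",ray(T,*f(708,306),.13),"scene",ray(S,*g(117,188),.13),tri(T,f(708,306),S,g(117,188)))
print("lantern foot?",ray(T,*f(630,100),.02))
W=d["wrist"]; from workcell import bot
R=Ro.from_rotvec(bot.current_tool_rot()).as_matrix()
o=-np.array(W["R"]).T@W["t"];print("cam in tool",R.T@(o-bot.current_ee_pos()));print(R.T@np.array(W["R"]).T, R)
E
```

```text
tl [0.61631811 0.04627004 0.066     ]
t [0.62626114 0.01362306 0.066     ]
tr [ 0.60893045 -0.01653018  0.066     ]
bl [0.55642114 0.05431483 0.066     ]
b [0.53977151 0.02489077 0.066     ]
br [ 0.5502135  -0.00769854  0.066     ]
hole top [ 0.52459007 -0.11793875  0.05      ]
hole scene [ 0.52846318 -0.11777058  0.05      ]
tl [0.63968846 0.01475006 0.066     ]
tr [ 0.62087008 -0.01524102  0.066     ]
cell top [0.44660939 0.33114736 0.02      ]
stylus top [ 0.52627466 -0.30476373  0.13      ] scene [ 0.53099313 -0.3037115   0.13      ] [ 0.52665763 -0.30571382  0.12462922]
lantern foot? [ 0.66713803 -0.28829799  0.02      ]
cam in tool [-0.00092668 -0.07592342 -0.16868674]
[[ 9.99999370e-01  2.20177557e-04 -1.10052412e-03]
 [ 9.03823760e-05  9.61585048e-01  2.74507173e-01]
 [ 1.11868786e-03 -2.74507100e-01  9.61584422e-01]] [[ 2.37490159e-01 -9.71389944e-01 -3.97826292e-05]
 [-9.71388933e-01 -2.37489970e-01  1.43316964e-03]
 [-1.40161456e-03 -3.01719281e-04 -9.99998972e-01]]
```

```bash
python3 - <<'E'
from h import *
from workcell import bot
for n,p,y in (("cell",(.447,.331,.03),1.15),("stage",(.583,.019,.08),1.44),("sty",(.527,-.305,.1),1.5),("hole",(.526,-.118,.12),1.44),("stage",(.583,.019,.08),1.44-np.pi),("sty",(.527,-.305,.1),1.5-np.pi)):
    q=bot.inverse_kinematics(p,down(y)); print(n,y,None if q is None else np.round(q,2))
yaw=1.15; y=np.array([np.sin(yaw),-np.cos(yaw),0])
p=np.array([.447,.331,.17])-0.02*y
bot.set_gripper(0.76)
bot.goto(np.array([.45,-.25,.33]),down(yaw)) if False else bot.goto(p,down(yaw))
c=bot.read_camera("wrist");pickle.dump(c,open("w1.pkl","wb"));cv2.imwrite("pics/w1.png",c["pixels"])
print(bot.current_clock(),bot.current_contact_force(),bot.current_ee_pos())
E
```

```text
cell 1.15 [ 0.42  0.33  1.79 -0.    1.02 -0.73]
stage 1.44 [-0.17  0.32  1.69  0.    1.14 -1.61]
sty 1.5 [-0.72  0.35  1.6  -0.    1.19 -2.22]
hole 1.44 [-0.44  0.16  1.79  0.    1.19 -1.88]
stage -1.7015926535897932 [-0.17  0.32  1.69  0.    1.14  1.53]
sty -1.6415926535897931 [-0.72  0.35  1.6  -0.    1.19  0.92]
4.0083 [ 0.0684981  -0.52492676  0.33398088] [0.42917553 0.3387238  0.17002855]
```

View pics/w1.png

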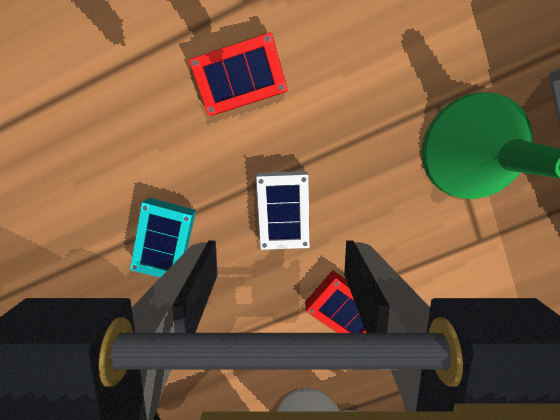

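The cell is at about (283,210), nearly aligned with the jaws. The turquoise and red decoys are clear of it.

```bash
cat >> h.py <<'E'
def cell(c,z,near=(283,210),thr=150):
    p=c["pixels"].astype(int);m=((p.min(2)>thr)&(p.max(2)-p.min(2)<35)).astype(np.uint8)
    m=cv2.morphologyEx(m,cv2.MORPH_CLOSE,np.ones((3,3)))
    cs,_=cv2.findContours(m,cv2.RETR_EXTERNAL,cv2.CHAIN_APPROX_NONE)
    cs=[k for k in cs if cv2.contourArea(k)>800]
    k=min(cs,key=lambda k:np.hypot(*(k.reshape(-1,2).mean(0)-near)))
    W=np.array([ray(c,u,v,z)[:2] for u,v in k.reshape(-1,2)])
    r=cv2.minAreaRect((W*1000).astype(np.float32))
    b=cv2.boxPoints(r);e=[b[1]-b[0],b[2]-b[1]];e=max(e,key=np.linalg.norm)
    a=np.arctan2(e[1],e[0]);a=(a+np.pi/2)%np.pi-np.pi/2
    return np.array(r[0])/1000,a,r
E
python3 - <<'E'
from h import *
c=pickle.load(open("w1.pkl","rb"));print(cell(c,.02))
p=c["pixels"];print(p[215,255:265].tolist(),p[215,303:312].tolist())
E
```

```text
(array([0.44682077, 0.33379959]), np.float32(-0.3845303), ((446.8207702636719, 333.7995910644531), (49.32810592651367, 75.10246276855469), 67.9680404663086))
[[31, 54, 74], [38, 56, 80], [41, 57, 79], [110, 114, 122], [245, 245, 243], [243, 242, 240], [244, 242, 240], [245, 244, 243], [245, 244, 243], [247, 246, 245]] [[245, 244, 242], [247, 245, 243], [247, 246, 245], [248, 247, 246], [247, 246, 245], [240, 241, 239], [82, 132, 184], [83, 126, 183], [85, 128, 181]]
```

```bash
python3 - <<'E'
from h import *
from workcell import bot
def look(x,y,z,yaw,n):
    v=np.array([np.sin(yaw),-np.cos(yaw),0])
    bot.goto(np.array([x,y,z])-0.02*v,down(yaw)); c=bot.read_camera("wrist");pickle.dump(c,open(n+".pkl","wb"));cv2.imwrite(f"pics/{n}.png",c["pixels"])
look(.583,.018,.225,1.44,"w2")
look(.526,-.118,.225,1.44,"w3")
look(.50,-.305,.28,1.44,"w4")
print(bot.current_clock())
E
```

```text
6.925
```

View pics/w2.png

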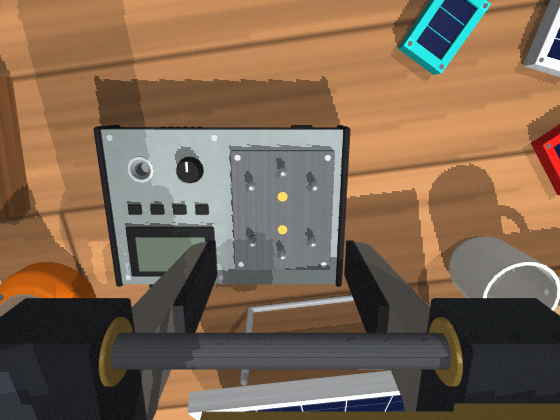

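View pics/w3.png

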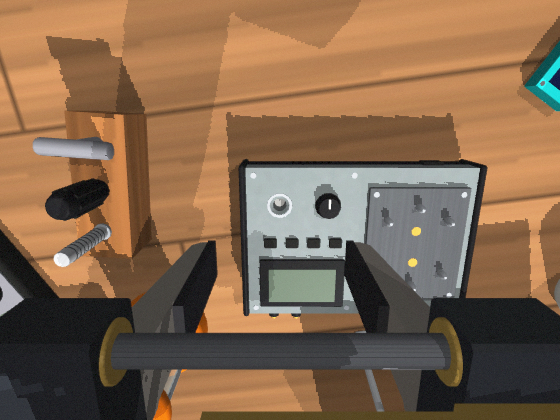

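View pics/w4.png

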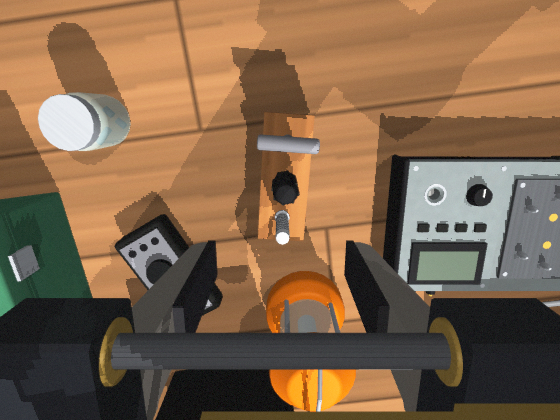

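```bash
python3 - <<'E'
from h import *
p=pickle.load(open("w2.pkl","rb"))["pixels"]
cv2.imwrite("pics/z2.png",cv2.resize(p[140:280,220:350],None,fx=4.2,fy=4.2,interpolation=cv2.INTER_CUBIC))
p=pickle.load(open("w3.pkl","rb"))["pixels"]
cv2.imwrite("pics/z3.png",cv2.resize(p[180:230,250:350],None,fx=8,fy=8,interpolation=cv2.INTER_CUBIC))
p=pickle.load(open("w4.pkl","rb"))["pixels"]
cv2.imwrite("pics/z4.png",cv2.resize(p[100:260,240:340],None,fx=3.7,fy=3.7,interpolation=cv2.INTER_CUBIC))
E
```

```text
(no output)
```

View pics/z2.png

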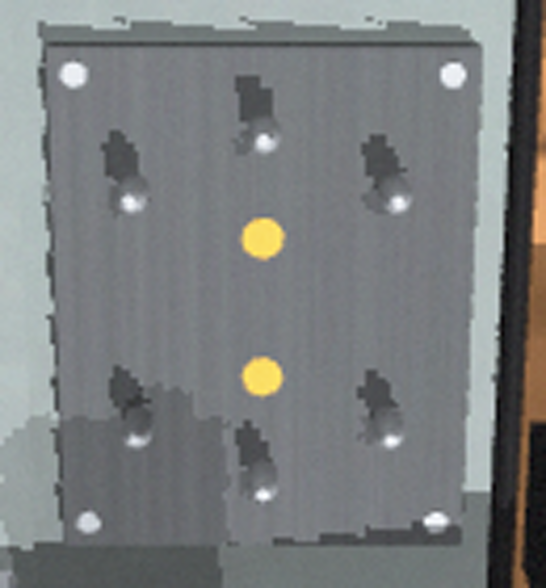

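View pics/z3.png

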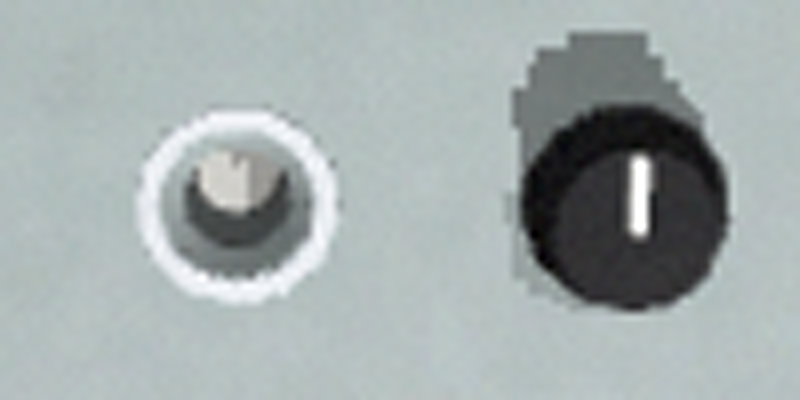

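View pics/z4.png

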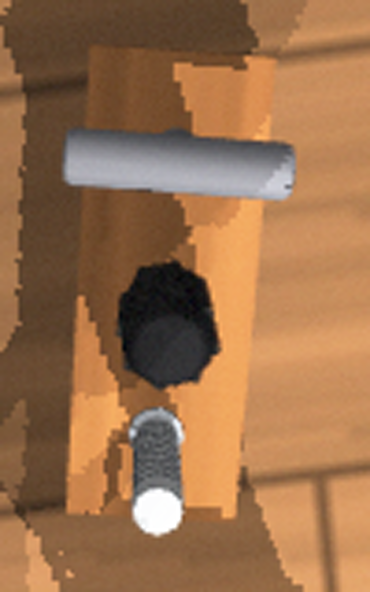

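```bash
python3 - <<'E'
from h import *
c=pickle.load(open("w2.pkl","rb"))
f=lambda q,s,ox,oy:((q[0]+.5)/s-.5+ox,(q[1]+.5)/s-.5+oy)
r=lambda q,z:ray(c,*f(q,4.2,220,140),z)[:2]
near=[(132,199),(263,140),(398,200)];
P=np.array([r(q,.068) for q in [(132,198),(263,140),(398,198),(135,435),(262,488),(390,435)]])
L=np.array([[-30,-31.5],[-44.5,0],[-30,31.5],[30,-31.5],[44.5,0],[30,31.5]])/1000
def fit(L,P):
    a=L-L.mean(0);b=P-P.mean(0)
    th=np.arctan2((a[:,0]*b[:,1]-a[:,1]*b[:,0]).sum(),(a*b).sum())
    R=np.array([[np.cos(th),-np.sin(th)],[np.sin(th),np.cos(th)]]);return P.mean(0)-R@L.mean(0),th,(b-a@R.T)*1000
print("pins",fit(L,P))
S=np.array([r(q,.0555) for q in [(74,75),(453,75),(88,522),(435,521)]]);print("screws",S.mean(0),S)
S=np.array([r(q,.055) for q in [(45,45),(482,45),(65,543),(462,543)]]);print("plate",S.mean(0))
G=np.array([r(q,.0555) for q in [(263,238),(262,377)]]);print("gold",G.mean(0), G)
for n,near in (("w3",(279,205)),("w2",(140,168)),("w4",(435,194))):
    c=pickle.load(open(n+".pkl","rb"));p=c["pixels"].astype(int)
    m=(p.min(2)>215).astype(np.uint8)
    cs,_=cv2.findContours(m,cv2.RETR_EXTERNAL,cv2.CHAIN_APPROX_NONE)
    k=[k for k in cs if np.hypot(*(k.reshape(-1,2).mean(0)-near))<8 and len(k)>20]
    k=max(k,key=len);e=cv2.fitEllipse(k);print(n,e,"hole",ray(c,*e[0],.05))
for n,near in (("w3",(60,259)),("w4",(282,238))):
    c=pickle.load(open(n+".pkl","rb"));p=c["pixels"].astype(int)
    m=(p.min(2)>190).astype(np.uint8)
    cs,_=cv2.findContours(m,cv2.RETR_EXTERNAL,cv2.CHAIN_APPROX_NONE)
    k=[k for k in cs if np.hypot(*(k.reshape(-1,2).mean(0)-near))<12 and len(k)>12]
    k=max(k,key=len);e=cv2.fitEllipse(k);print(n,e,"sty",ray(c,*e[0],.13))
c4=c;g=lambda q:f(q,3.7,240,100)
Bk=[ray(c,*g(q),.058) for q in [(90,47),(276,60),(68,513),(236,516)]];print("block",np.array(Bk))
print("flange",ray(c,*g((157,430)),.062)); print("sty top",ray(c,*g((157,511)),.13))
E
```

```text
pins (array([0.58605222, 0.02091625]), np.float64(-0.13360111502398536), array([[ 0.52157036,  0.70684721],
       [ 1.12032288, -0.43342657],
       [ 0.2005807 , -0.29200335],
       [-0.32662478,  0.34470065],
       [-0.92450073,  0.00604783],
       [-0.59134844, -0.33216577]]))
screws [0.58700509 0.02066561] [[ 0.52411076 -0.01606366]
 [ 0.53576147  0.07270162]
 [ 0.63836432 -0.03142953]
 [ 0.64978379  0.05745399]]
plate [0.58672078 0.02097091]
gold [0.58707404 0.02066109] [[0.56928004 0.02309359]
 [0.60486804 0.01822859]]
w3 ((279.2500305175781, 205.3353271484375), (23.061607360839844, 23.78505516052246), 95.7784194946289) hole [ 0.5238348  -0.11716703  0.05      ]Traceback (most recent call last):
  File "<stdin>", line 21, in <module>
ValueError: max() iterable argument is empty
```

```bash
python3 - <<'E'
from h import *
f=lambda q,s,ox,oy:((q[0]+.5)/s-.5+ox,(q[1]+.5)/s-.5+oy)
for n,near,th in (("w2",(140,168),190),("w4",(435,194),190)):
    c=pickle.load(open(n+".pkl","rb"));p=c["pixels"].astype(int)
    m=(p.min(2)>205).astype(np.uint8)
    ys,xs=np.nonzero(m);s=np.hypot(xs-near[0],ys-near[1])<16
    k=np.c_[xs[s],ys[s]]
    h=cv2.convexHull(k.astype(np.int32));e=cv2.fitEllipse(h);print(n,e,"hole",ray(c,*e[0],.05))
c=pickle.load(open("w4.pkl","rb"));g=lambda q:f(q,3.7,240,100)
Bk=np.array([ray(c,*g(q),.058) for q in [(90,47),(276,60),(68,513),(236,516)]]);print("block",Bk)
print("flange",ray(c,*g((157,430)),.062)); print("sty top",ray(c,*g((157,511)),.13))
p=c["pixels"].astype(int);ys,xs=np.nonzero(p.min(2)>200);s=np.hypot(xs-282,ys-238)<8
print("sty",ray(c,xs[s].mean(),ys[s].mean(),.13),s.sum())
c=pickle.load(open("w3.pkl","rb"));p=c["pixels"].astype(int);ys,xs=np.nonzero(p.min(2)>200);s=np.hypot(xs-62,ys-258)<10
print("sty",ray(c,xs[s].mean(),ys[s].mean(),.13),s.sum())
E
```

```text
w2 ((140.295166015625, 169.10044860839844), (23.73053741455078, 26.37795639038086), 123.42507934570312) hole [ 0.52357965 -0.11654399  0.05      ]
w4 ((435.0868225097656, 194.38624572753906), (20.277599334716797, 23.065948486328125), 49.13313674926758) hole [ 0.52372252 -0.11740833  0.05      ]
block [[ 0.40270832 -0.30802396  0.058     ]
 [ 0.41361888 -0.25331883  0.058     ]
 [ 0.54886789 -0.33638247  0.058     ]
 [ 0.55715258 -0.28137744  0.058     ]]
flange [ 0.52290533 -0.30337297  0.062     ]
sty top [ 0.52436672 -0.30403917  0.13      ]
sty [ 0.5244052  -0.30391403  0.13      ] 127
sty [ 0.52456109 -0.30264404  0.13      ] 162
```

```bash
python3 - <<'E'
from h import *
from workcell import bot
r=down(-.385+np.pi/2)
bot.goto(np.array([.4468,.3338,.15]),r)
bot.line_to(np.array([.4468,.3338,.004]))
bot.set_gripper(0.0,20)
print(bot.current_opening()*92,bot.current_contact_force())
bot.line_to(np.array([.4468,.3338,.13]))
bot.hold(.2)
print(bot.current_opening()*92,bot.current_contact_force())
c=bot.read_camera("wrist");pickle.dump(c,open("w5.pkl","wb"));cv2.imwrite("pics/w5.png",c["pixels"])
print(bot.current_clock(),bot.current_ee_pos())
E
```

```text
49.582988779354494 [-0.04539789 -0.63994528  4.94805053]
49.62241843781586 [-0.04423537  0.68831687 -0.79043704]
12.0417 [0.44630943 0.33357663 0.12912026]
```

View pics/w5.png

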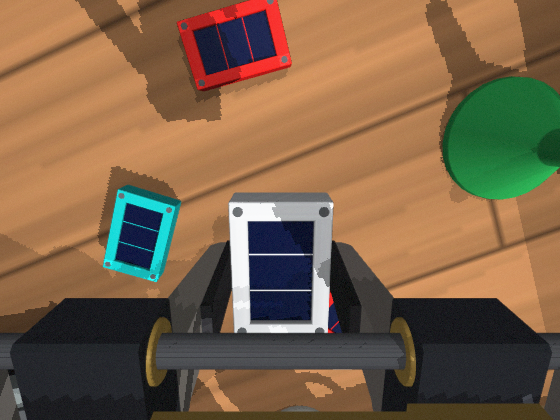

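```bash
python3 - <<'E'
from h import *
from workcell import bot
c=pickle.load(open("w5.pkl","rb"));T=bot.current_ee_pos();R=Ro.from_rotvec(bot.current_tool_rot()).as_matrix()
for q in [(237,212),(324,212),(242,332),(319,332),(282,203),(247,221),(315,221),(249,325),(314,323)]:
    print(q,np.round(1000*(R.T@(ray(c,*q,T[2]+.016)-T)),1))
cv2.imwrite("pics/z5.png",cv2.resize(c["pixels"][190:340,210:350],None,fx=4,fy=4,interpolation=cv2.INTER_CUBIC))
E
```

```text
(237, 212) [-20.6 -33.2 -15.9]
(324, 212) [ 20.2 -33.2 -16. ]
(242, 332) [-20.2  32.  -16. ]
(319, 332) [ 19.9  32.  -16.1]
(282, 203) [  0.5 -37.6 -16. ]
(247, 221) [-16.  -28.8 -15.9]
(315, 221) [ 16.1 -28.8 -16. ]
(249, 325) [-16.5  27.8 -16. ]
(314, 323) [ 17.1  26.6 -16. ]
```

View pics/z5.png

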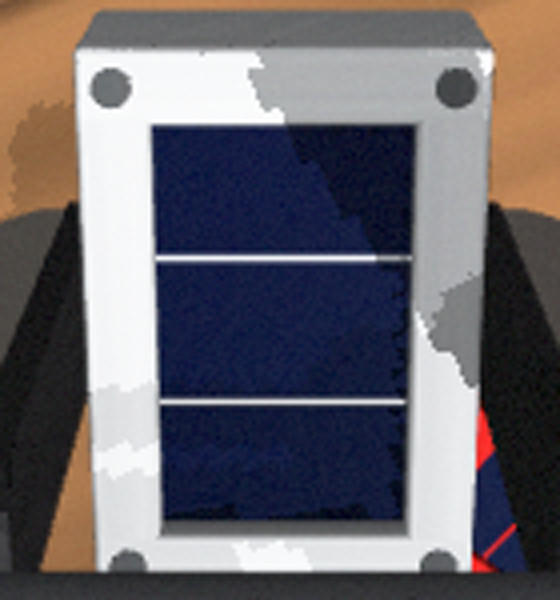

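```bash
python3 - <<'E'
from h import *
from workcell import bot
r=down(-.134+np.pi/2);t=np.array([.5874,.0206,0])
z=lambda h:np.array([0,0,h])
bot.goto(t+z(.15),r)
bot.line_to(t+z(.082));bot.hold(.2)
e=bot.current_ee_pos();print(e,bot.current_contact_force())
d=t-e;d[2]=0;print(d)
c=bot.read_camera("wrist");pickle.dump(c,open("w6.pkl","wb"));cv2.imwrite("pics/w6.png",c["pixels"])
s=bot.read_camera("scene");cv2.imwrite("pics/s6.png",cv2.resize(s["pixels"][170:290,200:320],None,fx=4.8,fy=4.8,interpolation=cv2.INTER_CUBIC))
print(bot.current_clock())
E
```

```text
[0.58851526 0.02051121 0.0835307 ] [-0.07067459  0.58372641 -0.89738232]
[-1.11526370e-03  8.87874442e-05  0.00000000e+00]
14.2417
```

View pics/w6.png

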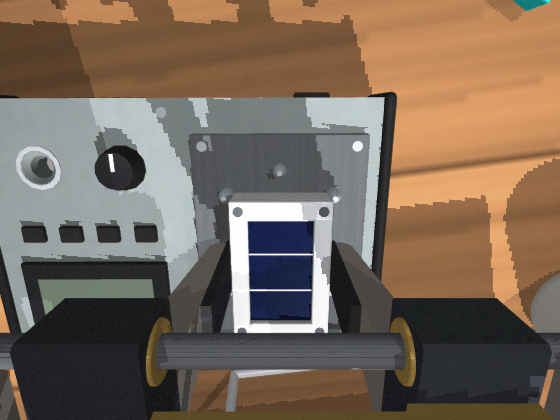

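View pics/s6.png

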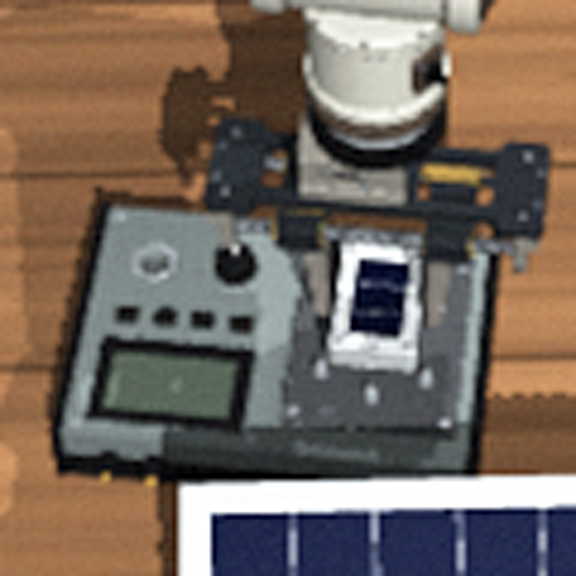

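```bash
python3 - <<'E'
from h import *
from workcell import bot
c=pickle.load(open("w6.pkl","rb"));T=bot.current_ee_pos();R=Ro.from_rotvec(bot.current_tool_rot()).as_matrix()
for q,z in [((279,170),.068),((226,193),.068),((334,193),.068),((202,147),.0555),((358,146),.0555),((238,212),T[2]+.016),((324,212),T[2]+.016),((38,167),.05)]:
    X=ray(c,*q,z);print(q,np.round(X,4),np.round(1000*(R.T@(X-T)),1))
cv2.imwrite("pics/z6.png",cv2.resize(c["pixels"][130:270,180:370],None,fx=4,fy=4,interpolation=cv2.INTER_CUBIC))
E
```

```text
(279, 170) [0.5414 0.0265 0.068 ] [ -0.3 -47.   14.9]
(226, 193) [ 0.5503 -0.0045  0.068 ] [-29.8 -34.1  14.9]
(334, 193) [0.5583 0.0551 0.068 ] [ 30.3 -34.1  14.9]
(202, 147) [ 0.5245 -0.0157  0.0555] [-44.4 -58.2  27.4]
(358, 146) [0.5359 0.0728 0.0555] [ 44.8 -58.7  27.4]
(238, 212) [0.5532 0.0055 0.099 ] [-19.5 -32.5 -16.1]
(324, 212) [0.5587 0.0456 0.099 ] [ 20.9 -32.5 -16.1]
(38, 167) [ 0.5235 -0.1165  0.05  ] [-144.4  -45.8   32.9]
```

View pics/z6.png

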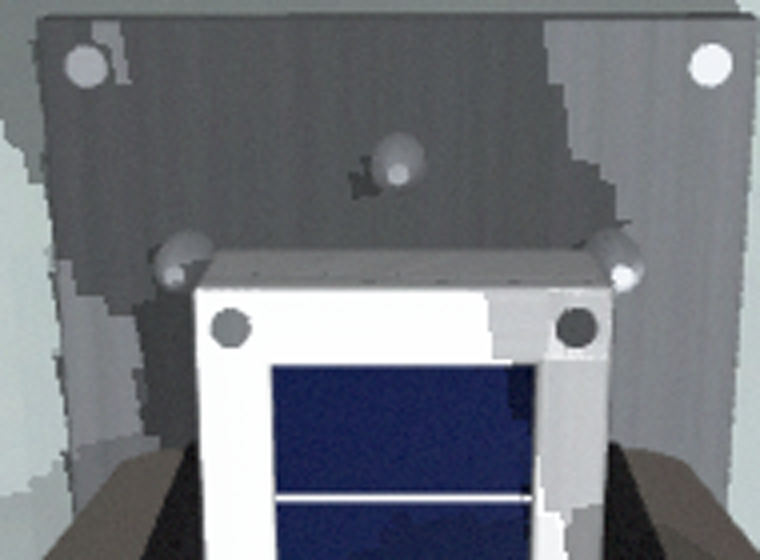

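```bash
python3 - <<'E'
from h import *
from workcell import bot
t=np.array([.5874,.0206,0]);z=lambda h:np.array([0,0,h])
off=np.array([-.0012,.0001,0])
f0=bot.current_contact_force()
bot.line_to(t+off+z(.074),max_speed=.05);bot.hold(.2)
e=bot.current_ee_pos();print(e)
off[:2]+=(t-e)[:2];print(off)
for h in np.arange(.070,.052,-.002):
    bot.line_to(t+off+z(h),max_speed=.04)
    f=bot.current_contact_force()-f0;e=bot.current_ee_pos();print(round(h,3),np.round(e,4),np.round(f,1))
    if f[2]>4 or np.hypot(f[0],f[1])>8: break
print(bot.current_clock())
c=bot.read_camera("wrist");pickle.dump(c,open("w7.pkl","wb"));cv2.imwrite("pics/w7.png",c["pixels"])
E
```

```text
[0.5863054  0.02065116 0.07408389]
[-1.05404335e-04  4.88386563e-05  0.00000000e+00]
0.07 [0.5871 0.0207 0.0696] [-0.6  0.9 -1.5]
0.068 [0.5871 0.0207 0.0678] [-0.7 -0.1  0.3]
0.066 [0.5871 0.0207 0.0658] [-0.3  0.6 -0.4]
0.064 [0.5872 0.0206 0.0638] [-1.4  0.9  0.3]
0.062 [0.5872 0.0207 0.0618] [-1.   0.8 -0.4]
0.06 [0.5872 0.0207 0.0599] [-0.9  0.4  0.7]
0.058 [0.5875 0.0206 0.0596] [-5.2 -0.1  9.9]
16.5
```

View pics/w7.png

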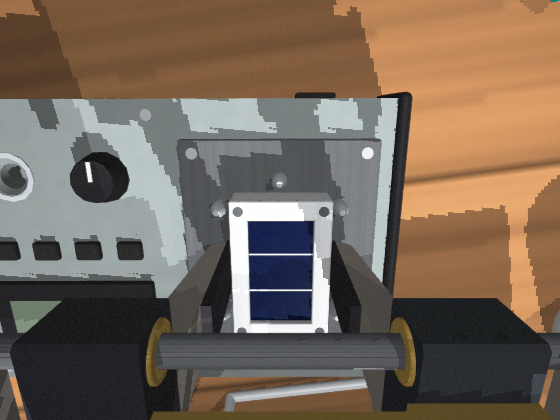

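```bash
python3 - <<'E'
from h import *
from workcell import bot
t=np.array([.5873,.0206,0]);z=lambda h:np.array([0,0,h])
bot.line_to(t+z(.0597),max_speed=.03)
bot.set_gripper(0.7)
bot.line_to(t+z(.225)-np.array([.02,0,0]),max_speed=.2);bot.hold(.2)
c=bot.read_camera("wrist");pickle.dump(c,open("w8.pkl","wb"));cv2.imwrite("pics/w8.png",cv2.resize(c["pixels"][110:290,190:370],None,fx=3.3,fy=3.3,interpolation=cv2.INTER_CUBIC))
print(bot.current_clock(),bot.current_opening(),bot.current_contact_force())
print(cell(c,.075,(282,210)))
E
```

```text
18.4417 0.6994346425964328 [-1.10522853  0.12733074 -0.21396864]
(array([0.58956384, 0.02092715]), np.float32(-0.13893473), ((589.5638427734375, 20.92715072631836), (49.505043029785156, 80.14009094238281), 82.03961944580078))
```

View pics/w8.png

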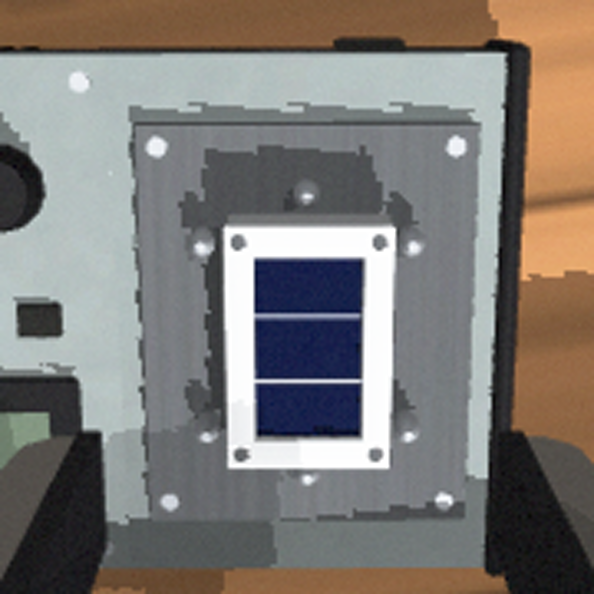

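The wrist view shows the cell flat between all six pins, aligned and released. Next is the stylus.

```bash
python3 - <<'E'
from h import *
from workcell import bot
z=lambda h:np.array([0,0,h]);s=np.array([.5245,-.3036,0])
bot.set_gripper(.5)
bot.goto(s+z(.21),down(-.19+np.pi/2)); 
bot.line_to(s+z(.15));bot.hold(.2);print(bot.current_ee_pos())
c=bot.read_camera("wrist");pickle.dump(c,open("w9.pkl","wb"));cv2.imwrite("pics/w9.png",c["pixels"]);print(bot.current_clock())
E
```

```text
[ 0.52530492 -0.30411899  0.15158749]
20.9417
```

View pics/w9.png

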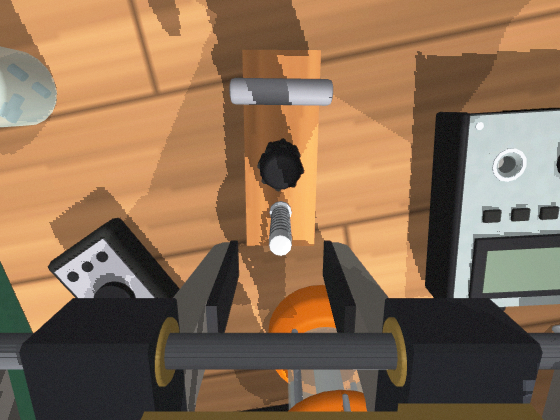

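The stylus top is at (281,244), between the open fingers. I'll go down, grip and draw it out.

```bash
python3 - <<'E'
from h import *
from workcell import bot
c=pickle.load(open("w9.pkl","rb"));print(ray(c,281,244,.13),ray(c,282,213,.06),"hole",ray(c,509,164,.05))
z=lambda h:np.array([0,0,h]);s=np.array([.5245,-.3036,0])
bot.line_to(s+z(.086));bot.hold(.1);print(bot.current_ee_pos(),bot.current_contact_force())
bot.set_gripper(0,40)
print(bot.current_opening()*92,bot.current_contact_force())
e=bot.current_ee_pos()
bot.line_to(s+z(.186),max_speed=.12);bot.hold(.3)
print(bot.current_opening()*92,bot.current_contact_force(),bot.current_ee_pos(),bot.current_clock())
for n in("wrist","scene","top"):
    c=bot.read_camera(n);pickle.dump(c,open(f"x_{n}.pkl","wb"));cv2.imwrite(f"pics/x_{n}.png",c["pixels"])
    if n=="scene": cv2.imwrite("pics/x_scz.png",cv2.resize(c["pixels"][130:300,100:310],None,fx=3.5,fy=3.5,interpolation=cv2.INTER_CUBIC))
E
```

```text
[ 0.52391763 -0.3032346   0.13      ] [ 0.52613462 -0.30277313  0.06      ] hole [ 0.52315083 -0.11794562  0.05      ]
[ 0.52544477 -0.30444043  0.08769961] [ 0.12507891 -0.55788771 -0.22662512]
13.24470720464067 [-0.4696348   0.19278889  0.63246878]
13.313563374983211 [-0.57510989  0.19806925 -0.46169992] [ 0.5242754  -0.30341112  0.18540312] 23.4917
```

View pics/x_wrist.png

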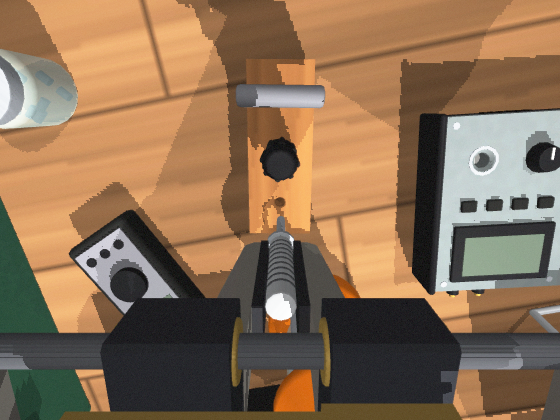

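View pics/x_scz.png

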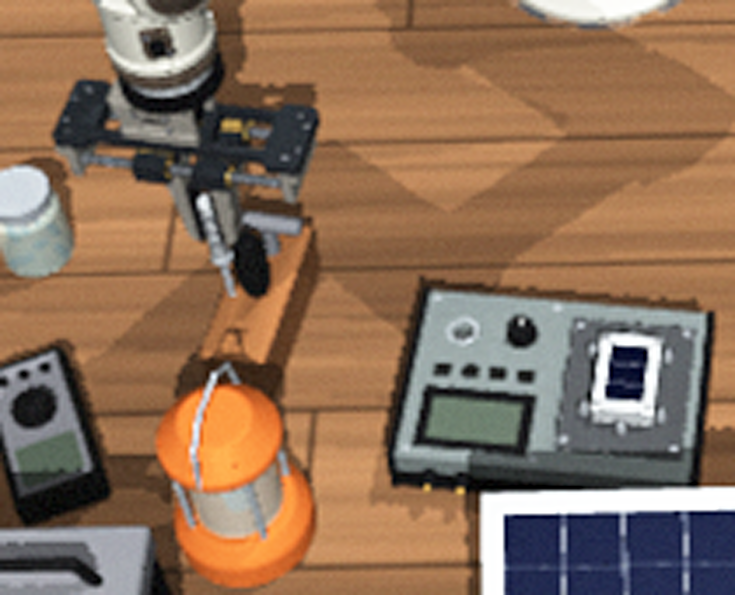

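```bash
python3 - <<'E'
from h import *
c=pickle.load(open("x_wrist.pkl","rb"));cv2.imwrite("pics/zx.png",cv2.resize(c["pixels"][190:330,230:330],None,fx=5,fy=5,interpolation=cv2.INTER_CUBIC)[:600+100])
E
```

```text
(no output)
```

View pics/zx.png

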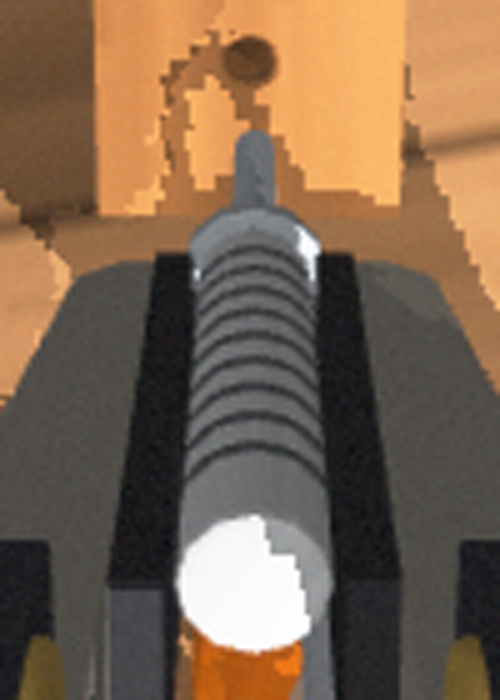

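```bash
python3 - <<'E'
from h import *
from workcell import bot
c=pickle.load(open("x_wrist.pkl","rb"));T=bot.current_ee_pos();R=Ro.from_rotvec(bot.current_tool_rot()).as_matrix()
f=lambda x,y:((x+.5)/5-.5+230,(y+.5)/5-.5+190)
dz=T[2]-.0875
for n,q,z in(("top",(255,584),.13+dz),("tipedge",(254,131),.010+dz)):
    X=ray(c,*f(*q),z);print(n,X,np.round(1000*(R.T@(X-T)),1))
print(Ro.from_matrix(R@Ro.from_rotvec(down(-.19+np.pi/2)).as_matrix().T).as_rotvec())
# hole estimates
for n,q in(("x_wrist",(483,160)),):
    print(ray(c,*q,.05))
E
```

```text
top [ 0.52458253 -0.30316995  0.22834897] [  0.4   0.  -42.5]
tipedge [ 0.52243548 -0.30269474  0.10834897] [ 0.4 -2.1 77.5]
[1.41287315e-04 1.64816804e-04 2.51063168e-05]
[ 0.52337079 -0.11807118  0.05      ]
```

```bash
python3 - <<'E'
from h import *
from workcell import bot
z=lambda h:np.array([0,0,h]);t=np.array([.5230,-.1177,0]);r=down(-.134+np.pi/2)
bot.goto(t+z(.19),r);bot.line_to(t+z(.137),max_speed=.1);bot.hold(.6)
print(bot.current_ee_pos(),bot.current_contact_force())
c=bot.read_camera("wrist");pickle.dump(c,open("y.pkl","wb"));cv2.imwrite("pics/y.png",c["pixels"])
cv2.imwrite("pics/yz.png",cv2.resize(c["pixels"][190:330,230:350],None,fx=5,fy=5,interpolation=cv2.INTER_CUBIC)[:600])
s=bot.read_camera("scene");cv2.imwrite("pics/ys.png",cv2.resize(s["pixels"][160:270,180:320],None,fx=5,fy=5,interpolation=cv2.INTER_CUBIC));pickle.dump(s,open("ys.pkl","wb"))
print(bot.current_clock())
E
```

```text
[ 0.52300669 -0.11768994  0.13705482] [ 0.64515443 -1.24497224 -0.74759605]
25.7917
```

View pics/yz.png

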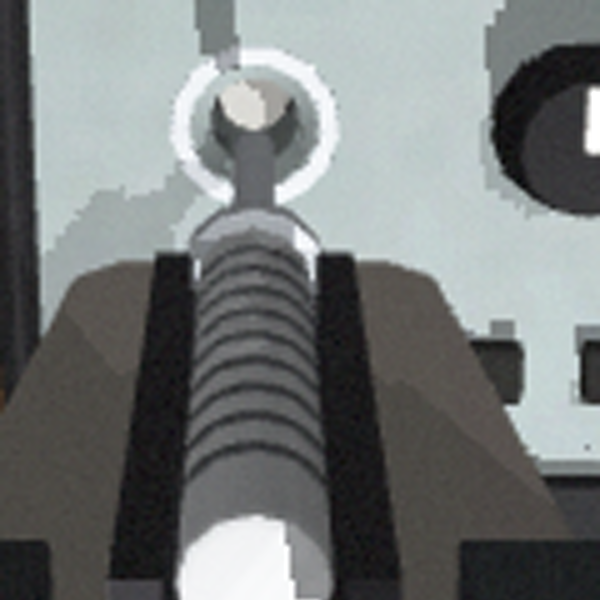

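View pics/ys.png

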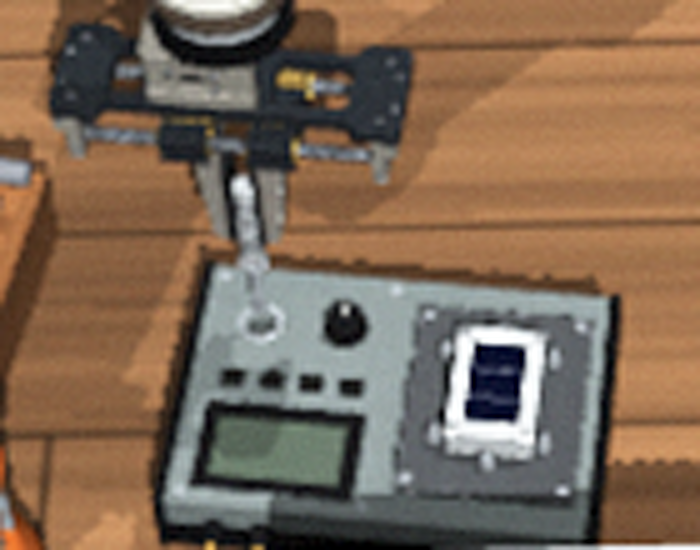

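```bash
python3 - <<'E'
from h import *
from workcell import bot
z=lambda h:np.array([0,0,h]);t=np.array([.5230,-.1177,0])
f0=np.mean([bot.current_contact_force() for _ in range(5)],0)
def step(h,v=.05):
    bot.line_to(t+z(h),max_speed=v);bot.hold(.05)
    f=np.array(bot.current_contact_force())-f0;e=bot.current_ee_pos();print(round(h,4),np.round(e,4),np.round(f,1));return f
step(.125);step(.116)
for h in np.arange(.114,.1005,-.001):
    f=step(h,.03)
    if f[2]>11 or np.hypot(*f[:2])>8: break
print(bot.current_opening()*92,bot.current_clock())
c=bot.read_camera("wrist");pickle.dump(c,open("v.pkl","wb"));cv2.imwrite("pics/v.png",c["pixels"])
E
```

```text
0.125 [ 0.5228 -0.1176  0.1247] [ 0.8  0.5 -0.9]
0.116 [ 0.5229 -0.1176  0.1158] [-0.5  0.9 -1.1]
0.114 [ 0.523  -0.1177  0.114 ] [-0.4  0.7 -0.3]
0.113 [ 0.523  -0.1177  0.113 ] [-0.3 -0.1 -1. ]
0.112 [ 0.523  -0.1177  0.112 ] [-0.6  0.5 -0.2]
0.111 [ 0.523  -0.1177  0.111 ] [-0.5  0.3 -0.1]
0.11 [ 0.5231 -0.1178  0.1101] [-0.2 -0.3 -0.4]
0.109 [ 0.5232 -0.1178  0.1092] [-0.6  0.1  2.3]
0.108 [ 0.5232 -0.1178  0.1081] [ 1.  -0.8  2. ]
0.107 [ 0.5231 -0.1178  0.1071] [0.6 0.6 2.4]
0.106 [ 0.5231 -0.1178  0.1061] [-0.5 -0.1  3.8]
0.105 [ 0.5231 -0.1178  0.1051] [1.  0.4 3.7]
0.104 [ 0.5234 -0.1179  0.105 ] [-1.1 -0.4  8.5]
0.103 [ 0.5237 -0.118   0.1049] [-2.7  1.4 14.6]
13.376709034555239 30.2167
```

View pics/v.png

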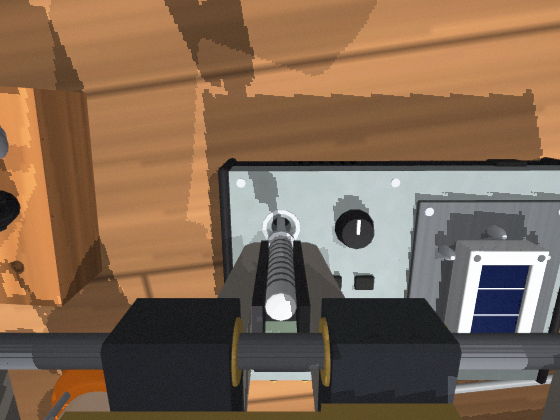

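The force profile matches the button: contact at TCP 0.110, about 5 mm of spring travel, then a hard stop at 0.105 with 14 N on it. I'll check that it stays stable and that the other things haven't moved, then hand in.

```bash
python3 - <<'E'
from h import *
from workcell import bot
for _ in range(3): bot.hold(.3);print(np.round(bot.current_contact_force(),1),np.round(bot.current_ee_pos(),4),round(bot.current_opening()*92,2))
s=bot.read_camera("scene");cv2.imwrite("pics/fin.png",s["pixels"])
E
```

```text
[-1.6  1.5 13.8] [ 0.5237 -0.118   0.1049] 13.23
[-2.9  0.8 13.6] [ 0.5237 -0.118   0.1049] 13.1
[-2.8  0.4 13.8] [ 0.5237 -0.118   0.1049] 12.99
```

View pics/fin.png

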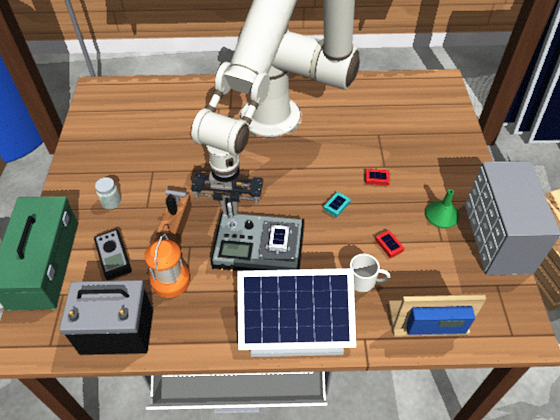

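```bash
python3 - <<'E'
from h import *
from workcell import bot
for _ in range(3): bot.hold(.4);print(np.round(bot.current_contact_force(),1),round(bot.current_opening()*92,2))
c=bot.read_camera("wrist");cv2.imwrite("pics/v2.png",np.hstack([cv2.resize(q[190:330,230:330],None,fx=4,fy=4) for q in (pickle.load(open("v.pkl","rb"))["pixels"],c["pixels"])]))
E
```

```text
[-1.9  1.9 13.8] 13.07
[-2.9  2.3 12.5] 13.31
[-3.   1.2 14.3] 13.34
```

View pics/v2.png

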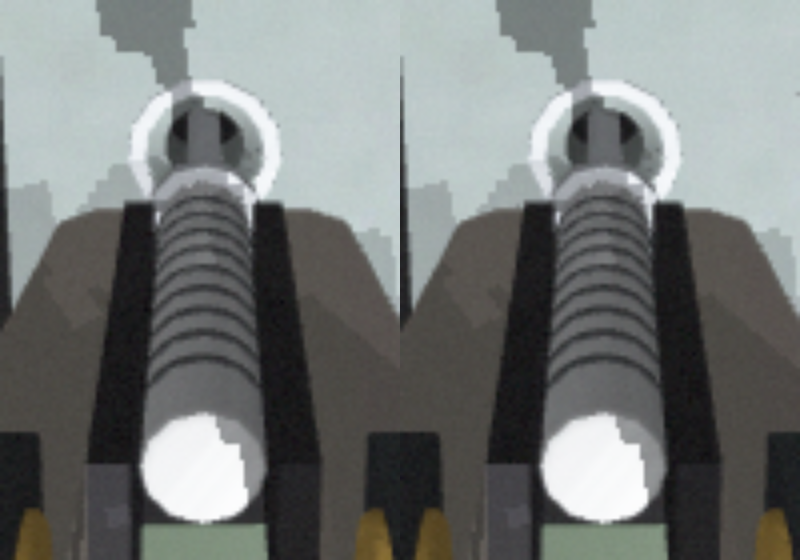

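The two views, about 2 s apart, look the same: the stylus hasn't moved in the grip. The small drift in the opening reading was noise. Handing in.

```bash
python3 - <<'E'
from workcell import bot
bot.job_done();print(bot.current_clock(),bot.current_contact_force())
E
```

```text
the job is handed in; nothing more can be done
the job is handed in; nothing more can be done
```

I laid the silver reference cell flat on the stage plate and let go of it. Then I drew the stylus from the block, reached it down through the round hole and held the calibration button down. I handed the job in at about 33 s, with the stylus still gripped and pressing.

**Last checks**
- **Cell:** the wrist picture after release showed it flat and square between all six pins. The automatic outline read 80 mm long and about 2.5 mm off in x, because it took in the far pin, so I judged the centring by eye.
- **Button:** contact came about where expected. The button gave way over about 5 mm at roughly 2–4 N, then stopped hard. I held it there at about 14 N against the 4.7 N needed. I had no direct reading of its travel.
- **Grip:** the opening reading wandered between 13.0 and 13.4 mm. Two pictures about 2 s apart showed no slip or tilt of the stylus.
- **Other things:** the last scene picture, checked by eye, showed the other tools, lantern, cup, funnel, jar and decoys where they stood at the start.

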